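# Base-set the plunger of a cavity filter

## Robot

A 6-joint arm with a two-finger parallel gripper is mounted at the origin on a cart in front of the work surface, level with it; the furniture and walls round the work are solid. World frame = base frame: x ahead of the robot, y to its left, z up, the work surface at z = 0. Lengths are in m, angles in rad, forces in N, time in s.
With the tool pointing down it reaches from about 0.4 to 0.825 m from the base axis. Payload 7 kg.
Tool frame: the origin (TCP) lies between the finger pads; the fingertips stand 8 mm ahead of it and the grasp point (between the pads) lies 11 mm behind it (arm.finger_overhang is the distance from the TCP to the fingertips, in m); z points along the fingers, y is the line along which they close (so a half turn about z gives the same grasp; the last joint's range is limited). The gripper opens to 88 mm and grips with 3 to 60 N. Pads are 19 mm wide; open, the fingers measure 130 mm over their backs; the gripper's body (78 mm by 193 mm) begins 47 mm behind the grasp point.
Start: joints at [1.451, 0.359, 0.012, 0, -1.224, -0.288], TCP at [0.268, 0.62, 0.235] pointing down, gripper open.
Joint ranges: [-3.07, 3.07], [-1.43, 2.12], [-1.02, 1.25], [-3.03, 1.67], [-3.05, -0], [-3.03, 3.03]. Speed limits (rad/s): [2.39, 2.39, 3.01, 3.14, 3.14, 3.14].

## Interface

Orientations are given as [roll, pitch, yaw] about the fixed x, y, z axes, in that order (R = Rz(yaw) Ry(pitch) Rx(roll)).
In Python, from station import arm gives the robot as it stands.
- The arm moves only by the tool move_arm, never from a script. Its argument "rows" is text: rows parted by semicolons, each of 7 numbers parted by spaces: the turn, a rotation vector about the tool's x, y, z in degrees, then the shift along the tool's x, y, z in m, then the finger opening in m, from 0 to 0.0876. A call has 1 to 8 rows; each row shifts and turns the commanded pose from where the row before left it, along the tool's axes as they then stand; what a row does not reach is not made up. A row lasts 1/8 s, in which the tool goes at most 62.5 mm and 10.7 degrees, less where a joint would pass 70% of its speed; a pose out of reach is approached as far as the arm can. A call is refused whole if a number of a shift passes 0.0625 or a number of a turn 10.7, either way. A call with a gripper value outside its range is refused whole. The fingers move at their own pace and stop on an object; "squeeze" is the grip in N (left out, the last holds). Time passes only in rows, so rows that do not move let the fingers close. It gives the time, the measured TCP pose, the force, the opening and the grip force at its end, in the units of the state.
- arm.get_state(): the state, without advancing time (a new reading comes with each control period).
- arm.grab_frame(name): name is "scene" or "top" or "wrist"; returns (picture, depth): 420x560x3 uint8, blue, green, red; 420x560 float32, m along the optical axis (not along the pixel's ray), 0 where there is no reading.
- arm.camera_model(name): a dict with "mtx" (3x3 intrinsics, pixels), "camera_from_world" (4x4, takes a point from world to camera coordinates); the wrist camera has in their place "mount" (4x4, takes a point from camera to tool coordinates, whose origin is the TCP and whose axes are the flange's). Camera axes: x right, y down, z forward; pixel columns grow to the right and rows downward; lengths in m; the calibration is good to about 2 mm. A picture is of the moment at which its call begins: read the wrist's pose just before it. camera_model takes no time and is no camera call.
- arm.job_done(): hands the job in; it is judged then, once.
The state is a dict: "t": time; "q": joint angles; "qd": joint speeds; "joint_efforts": joint torques, N m; "eef_pos": TCP position; "ee_rot": TCP orientation; "force": force on the tool from outside, world axes, zero at the start; "moment": the same for the moment, N m; "width": finger opening in m; "gripper_force": force on a finger pad.
Only numpy, scipy, OpenCV 4.12 (cv2) and the standard library are available. Lean on these libraries where they do the work, as an engineer would, in place of code of your own. Each camera call takes 0.05 s, during which the arm holds its last target. There are 200 camera calls.

## Task

The cavity filter's tuning plunger needs its base setting. Prise its clip-on dust cover off the spring clips with the screwdriver's blade in the slot under its rim, swing the cover right back and lay the screwdriver down on the desk. Then screw the knurled cap down until it bottoms, back it off a quarter turn, and finish still gripping the cap at that setting so that it can be locked; leave the loupe, the coax tee and the crystal holder alone.

Things in the scene. Friction and masses are not known exactly. Their poses are not given: they have to be found in the camera images.
- cavity_filter: The cavity filter: a fixed aluminium block with a lid plate, 124 mm long (its own x) by 72 mm (its own y) by 36 mm high, a brass coax jack sticking out 13 mm at each end of its length. Origin: centre of its underside, on the desk; z up. The knurled cap stands at the middle of its top, under a grey box-shaped hinged dust cover. Besides cover and cap, nothing on its top stands higher than 4.5 mm except two small spring clips 7 mm high by the +y edge, at x = +-22 mm, y = 33 mm.
- prise_slot (a point): The prise slot in the +y long edge of the lid plate, at the middle of the length (axes as the filter's): this point is mid-way across and half-way up the slot, straight below the middle of the cover's front rim (5 mm in from the block's +y side, 32.5 mm above the desk). The slot is 16 mm wide along x and 7 mm deep (its floor 29 mm and the cover's rim 36 mm above the desk), open to the +y side, and runs inward to 13 mm past this point. A blade goes in along the filter's -y.
- snap_cover: The dust cover: grey sheet-metal box, open below, 58 mm (x) by 62 mm (y) by 30 mm, wall 2 mm, 45 g. Hinged along the filter's x at the block's -y edge. Origin on the hinge axis.
- cover_axis (a point): Middle of the cover's hinge axis (axes as the filter's; the axis runs along the filter's x), 38 mm above the desk and 33 mm from the filter's centre towards its -y. The front rim lies 63 mm from the axis, towards +y when shut.
- cover_hinge (a joint): Angle of the cover, rad: 0 shut, growing as the front rim rises and swings over towards the filter's -y; 3.0 is fully back. Two spring clips hold the shut rim; they let go of it when it has been lifted about 3 mm (0.05 rad) with some 1.5 to 3 N at the rim. Past about 1.1 rad the cover falls open by its own weight; below that it falls shut again.
- tuning_cap: The tuning plunger's knurled steel cap, 26 mm diameter, 18 mm high, on a right-hand thread of 4 mm per turn, with a dark index line on its top. Origin: middle of its underside, on its axis. Bottomed, its underside is 40 mm and its top 58 mm above the desk (on a 4 mm high collar narrower than the cap). It cannot come off. It turns against friction of about 0.05 N m.
- cap_middle (a point): Centre of the cap (on its axis, 9 mm above its underside); turns with it.
- cap_turn (a joint): Turn of the cap from bottomed, rad: 0 bottomed at a hard stop, growing anticlockwise seen from above (unscrewing). It starts unscrewed by 2.0 to 3.4 rad.
- screwdriver_fine: Fine screwdriver lying on the desk, 143 mm long, 30 g: olive handle 14 mm in diameter, thin steel blade 3 mm in diameter. Origin on the desk below its axis; its own y runs along it towards the handle's end. The handle spans y = -3 to 72 mm.
- driver_grip (a point): Point on the screwdriver's axis, in the fore part of the handle, 7 mm above the desk (axes as the screwdriver's). The blade's solid end is 77 mm from here towards -y (a 5 mm thin tip beyond it is looks only), the handle's front end is 15 mm towards -y and its rear end 60 mm towards +y. A firm grip here (30 N or more) is needed, or the tool twists in the fingers while prising.
- loupe_center (a point): Bystander: black watchmaker's loupe, 37 mm across and 34 mm high, standing; its centre.
- coax_tee_center (a point): Bystander: small metal coax tee, 26 x 42 x 12 mm, lying; its centre.
- crystal_holder_center (a point): Bystander: flat brown plug-in crystal, 42 x 28 x 11 mm, lying; its centre.

How it is judged:
By the outcome, as a careful person would: the job done as asked, in the order asked, and still so for the second after the job is handed in, while the arm keeps its last pose, push and grip.
It also fails if it takes over 72 s, if anything falls off the work surface, if the arm or the gripper's body presses on something with over 40 N, if the wrist force passes 120 N, or if a joint passes its speed limit or range.

## Working session

There is one attempt and no reset: what is moved stays moved. The work goes in short steps, Python scripts to look and compute and a tool call to move; the robot and the scene stay as the last step left them, time stands still between calls to the robot, and variables do not carry over. Pictures are saved under pics/ and viewed, at most 10 in all, crops included, and the job is handed in when it is done.

Besides the shell and the picture viewer there is one more tool, called as name(argument=value, ...) on one line, values as JSON. move_arm: Moves the arm, as the interface text tells. Its arguments: {"type":"object","properties":{"rows":{"type":"string"},"squeeze":{"type":"number"}},"required":["rows"]}

```bash
mkdir -p pics; ls
python3 - <<'E'
from station import arm
import cv2,numpy as np
s=arm.get_state(); print(s['t'],s['eef_pos'],s['ee_rot'],s['width'])
for n in ('scene','top'):
    p,d=arm.grab_frame(n); cv2.imwrite(f'pics/{n}0.png',p); np.save(f'pics/{n}0.npy',d)
    m=arm.camera_model(n); print(n,m['mtx'].tolist(),np.round(m['camera_from_world'],4).tolist())
print(arm.camera_model('wrist'))
E
```

```text
pics
0.0 [0.26752579 0.61919813 0.23359677] [ 3.13991098e+00 -1.35994067e-04 -4.07911274e-01] 0.08774302496748433
scene [[481.05711072183664, 0.0, 277.66044683772515], [0.0, 481.05711072183664, 208.05218387989834], [0.0, 0.0, 1.0]] [[0.4838, -0.8749, 0.0206, -0.3467], [-0.5578, -0.3264, -0.7631, 0.3175], [0.6744, 0.3577, -0.646, 0.6617], [0.0, 0.0, 0.0, 1.0]]
top [[395.28821649507745, 0.0, 273.6553881935504], [0.0, 395.28821649507745, 204.9815673178774], [0.0, 0.0, 1.0]] [[-0.0145, -0.9998, -0.0119, -0.1008], [-0.9849, 0.0163, -0.1723, 0.5262], [0.1725, 0.0093, -0.985, 0.8955], [0.0, 0.0, 0.0, 1.0]]
{'mtx': array([[375.30074687,   0.        , 283.08469414],
       [  0.        , 375.30074687, 206.97443845],
       [  0.        ,   0.        ,   1.        ]]), 'mount': array([[-2.53169443e-05, -9.57873512e-01, -2.87190414e-01,
         7.81492876e-02],
       [ 9.99999990e-01,  1.61036167e-05, -1.41864665e-04,
        -1.15892973e-03],
       [ 1.40513209e-04, -2.87190414e-01,  9.57873502e-01,
        -1.50427677e-01],
       [ 0.00000000e+00,  0.00000000e+00,  0.00000000e+00,
         1.00000000e+00]])}
```

View pics/top0.png

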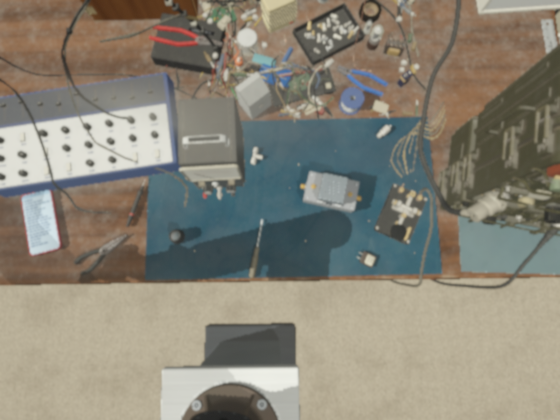

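View pics/scene0.png

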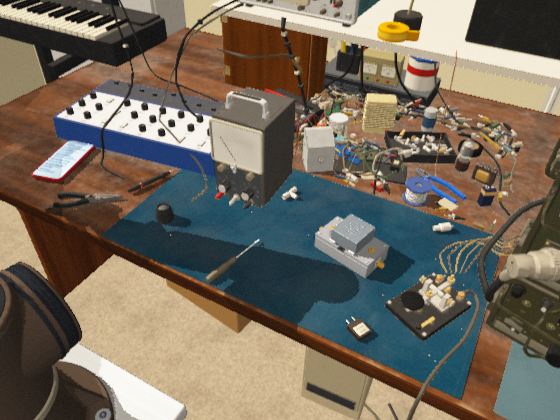

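The top view shows the filter at about (331,190), the screwdriver from blade tip (262,222) to handle end (253,277), the loupe at (177,236), the tee at (256,155) and the crystal at (368,259). Next I'll measure these and zoom in on the filter.

```bash
cat > h.py <<'E'
import cv2,numpy as np
from station import arm
from scipy.spatial.transform import Rotation as R
def cfw(n,s=None):
    m=arm.camera_model(n)
    if n!='wrist': return m['mtx'],np.array(m['camera_from_world'])
    T=np.eye(4);T[:3,:3]=R.from_euler('xyz',s['ee_rot']).as_matrix();T[:3,3]=s['eef_pos']
    return m['mtx'],np.linalg.inv(T@m['mount'])
def ray(K,C,px,z):
    W=np.linalg.inv(C);d=W[:3,:3]@np.linalg.solve(K,[px[0],px[1],1.]);o=W[:3,3]
    return o+d*(z-o[2])/d[2]
def cloud(K,C,D):
    v,u=np.indices(D.shape);P=np.stack([(u-K[0,2])/K[0,0]*D,(v-K[1,2])/K[1,1]*D,D],-1)
    W=np.linalg.inv(C);return P@W[:3,:3].T+W[:3,3]
def proj(K,C,P):
    p=C[:3,:3]@np.asarray(P)+C[:3,3];q=K@p;return q[:2]/q[2]
def snap(n,name):
    s=arm.get_state();p,d=arm.grab_frame(n);cv2.imwrite(f'pics/{name}.png',p);np.save(f'pics/{name}.npy',d)
    K,C=cfw(n,s);return p,d,K,C,s
E
python3 - <<'E'
from h import *
K,C=cfw('top');D=np.load('pics/top0.npy');P=cloud(K,C,D);img=cv2.imread('pics/top0.png')
for n,px in dict(drv_tip=(262,222),drv_end=(253,277),drv_front=(258,250)).items(): print(n,ray(K,C,px,.007).round(3))
sub=P[150:230,285:380]
for lo,hi in((.02,.045),(.055,.08)):
    m=(sub[...,2]>lo)&(sub[...,2]<hi); q=sub[m]
    r=cv2.minAreaRect((q[:,:2]*1000).astype(np.float32)); print(lo,m.sum(),r,np.median(q[:,2]))
for n,b in dict(loupe=(165,190,225,245),tee=(245,268,143,168),crys=(355,382,248,270)).items():
    q=P[b[2]:b[3],b[0]:b[1]];q=q[q[...,2]>.006];print(n,q.mean(0).round(3),q.max(0).round(3),q.min(0).round(3))
K2,C2=cfw('scene')
a=cv2.resize(img[165:220,290:370],None,fx=7,fy=7,interpolation=cv2.INTER_CUBIC)
b=cv2.imread('pics/scene0.png')[205:280,305:395];b=cv2.resize(b,(560,467),interpolation=cv2.INTER_CUBIC)
cv2.imwrite('pics/c1.png',cv2.resize(np.vstack([a[:,:560],b]),(480,730))[:600] if 0 else cv2.resize(np.hstack([cv2.resize(a,(400,275)),cv2.resize(b,(400,333))[:275]]),(800,550)))
E
```

```text
drv_tip [ 0.489 -0.079  0.007]
drv_end [ 0.356 -0.056  0.007]
drv_front [ 0.421 -0.069  0.007]
0.02 933 ((561.2596435546875, -248.13084411621094), (147.6108856201172, 72.86675262451172), 76.3660888671875) 0.0355641602573713
0.055 667 ((561.2684326171875, -247.9649658203125), (58.04557800292969, 62.54827117919922), 76.36785125732422) 0.06526424230208139
loupe [0.456 0.123 0.036] [0.475 0.144 0.971] [ 0.362 -0.118  0.007]
tee [ 0.65  -0.065  0.039] [ 0.681 -0.053  0.971] [ 0.362 -0.118  0.006]
crys [ 0.396 -0.329  0.022] [ 0.414 -0.118  0.971] [ 0.362 -0.351  0.006]
```

View pics/c1.png

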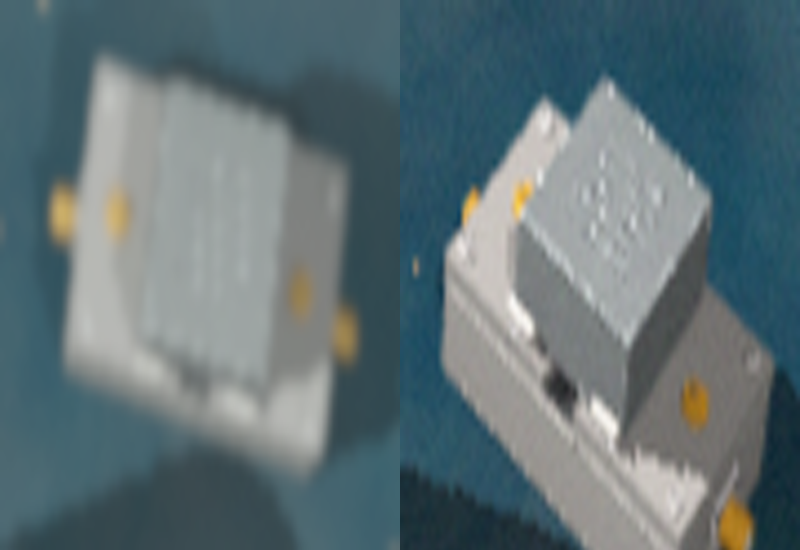

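Zoomed in, the clips and the dark prise slot are on the long side facing the robot. So filter +y points to world −x, the filter yaw is about 76.4°, and its centre is about (0.561, −0.248). I'm moving to above the screwdriver.

move_arm(rows="0 0 0 0.034 0.0475 0.007 0.0876; 0 0 0 0.034 0.0475 0.007 0.0876; 0 0 0 0.034 0.0475 0.007 0.0876; 0 0 0 0.034 0.0475 0.007 0.0876; 0 0 0 0.034 0.0475 0.007 0.0876; 0 0 0 0.034 0.0475 0.007 0.0876; 0 0 0 0.034 0.0475 0.007 0.0876; 0 0 0 0.034 0.0475 0.007 0.0876")

```text
t: 1.1
eef_pos: [0.3666, 0.1611, 0.1784]
ee_rot: [-3.141, -0.0, -0.407]
force: [0.9, 0.3, -0.5]
width: 0.0874
gripper_force: 0.0
```

move_arm(rows="0 0 0 0.034 0.0475 0.007 0.0876; 0 0 0 0.034 0.0475 0.007 0.0876; 0 0 0 0.034 0.0475 0.007 0.0876; 0 0 0 0.034 0.0475 0.007 0.0876; 0 0 -7 0 0 0 0.0876; 0 0 -6.6 0 0 0 0.0876; 0 0 0 0 0 0 0.05")

```text
t: 1.98
eef_pos: [0.4159, -0.0658, 0.1504]
ee_rot: [3.141, 0.0, -0.172]
force: [0.5, 0.4, 0.9]
width: 0.0821
gripper_force: 0.0
```

Run:
```python
from h import *
p,d,K,C,s=snap('wrist','w1');print(s['eef_pos'],s['ee_rot'])
P=cloud(K,C,d);m=(P[...,2]>.004)&(P[...,2]<.02)&(d>0)
n,l,st,c=cv2.connectedComponentsWithStats(m.astype(np.uint8))
for i in range(1,n):
    if st[i,4]>150:
        q=P[l==i];r=cv2.minAreaRect((q[:,:2]*1000).astype(np.float32));print(st[i],r,q[:,2].max())
cv2.imwrite('pics/w1m.png',np.hstack([p[:, :],cv2.merge([m.astype(np.uint8)*255]*3)])[:, ::2])
```

```text
[ 0.41593464 -0.06580775  0.15036599] [ 3.14142930e+00  4.65158388e-04 -1.72054492e-01]
[428   0 132  11 619] ((527.7310180664062, -235.37225341796875), (93.64592742919922, 1.1517060995101929), 76.40929412841797) 0.01999902097981282
[  0  11  24  78 589] ((557.4557495117188, 111.55380249023438), (7.303836345672607, 52.335018157958984), 83.91511535644531) 0.008487987721152168
[ 271   89   18  177 1726] ((427.7833557128906, -64.13114166259766), (14.087406158447266, 141.73159790039062), 79.6346206665039) 0.01601088651286059
[ 15 162  44  46 684] ((460.5480651855469, 121.72867584228516), (36.49568557739258, 19.734527587890625), 9.404760360717773) 0.019977734014668236
```

View pics/w1.png

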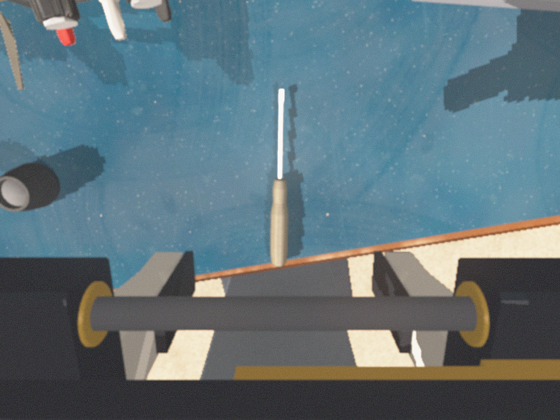

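The wrist view shows the driver from blade tip (281,89) to handle end (279,264). Its grip point is at (0.417, −0.062) with the axis at −10.4°. I'm descending and gripping.

move_arm(rows="0 0 0.5 0.0005 -0.0037 0.05 0.05; 0 0 0 0 0 0.05 0.05; 0 0 0 0 0 0.03 0.05; 0 0 0 0 0 0.0105 0.05; 0 0 0 0 0 0 0.05", squeeze=50)

```text
t: 2.65
eef_pos: [0.4174, -0.0617, 0.01]
ee_rot: [3.141, 0.001, -0.18]
force: [-0.2, 0.2, 0.4]
width: 0.0503
gripper_force: 0.0
```

move_arm(rows="0 0 0 0 0 0 0.02; 0 0 0 0 0 0 0.005; 0 0 0 0 0 0 0.005; 0 0 0 0 0 0 0.005; 0 0 0 0 0 0 0.005; 0 0 0 0 0 0 0.005", squeeze=50)

```text
t: 3.4
eef_pos: [0.4175, -0.0619, 0.0103]
ee_rot: [-3.142, -0.0, -0.179]
force: [-1.5, -0.7, 6.6]
width: 0.014
gripper_force: 50.0
```

move_arm(rows="0 0 0 0 0 -0.03 0.005; 0 0 0 0 0 -0.03 0.005; 0 0 0 0.0118 0.0375 0 0.005; 0 0 0 0.0118 0.0375 0 0.005; 0 0 0 0.0118 0.0375 0 0.005; 0 0 0 0.0118 0.0375 0 0.005; 0 0 3.3 0 0 0 0.005; 0 0 0 0 0 0 0.005")

```text
t: 4.4
eef_pos: [0.4366, -0.2183, 0.0697]
ee_rot: [-3.142, 0.001, -0.238]
force: [0.2, 0.2, -0.7]
width: 0.014
gripper_force: 50.0
```

Run:
```python
from h import *
p,d,K,C,s=snap('wrist','w2');print(s['eef_pos'],s['ee_rot'])
P=cloud(K,C,d);np.save('pics/w2P.npy',P)
T=R.from_euler('xyz',s['ee_rot']).as_matrix()
# blade in tool coords
Q=(P-s['eef_pos'])@T
m=(np.abs(Q[...,1])<.012)&(Q[...,0]>.018)&(Q[...,0]<.1)&(Q[...,2]<.015)&(d>0)
q=Q[m];print(m.sum())
for a in np.arange(.015,.1,.01):
    k=(q[:,0]>=a)&(q[:,0]<a+.01)
    if k.any(): print(round(a,3),k.sum(),np.median(q[k],0).round(4),q[k].min(0).round(4))
print('end',q[:,0].max())
# cover top and block top
for lo,hi in((.033,.038),(.06,.07)):
    m=(P[...,2]>lo)&(P[...,2]<hi)&(P[...,0]>.49)&(P[...,1]<-.16)&(P[...,1]>-.34)
    r=cv2.minAreaRect((P[m][:,:2]*1000).astype(np.float32));print(lo,m.sum(),r,np.median(P[m][:,2]))
```

```text
[ 0.43658968 -0.21827274  0.0696658 ] [-3.14159113e+00  8.41368209e-04 -2.37743873e-01]
14677
0.015 2214 [ 0.0234  0.0003 -0.0853] [ 0.018  -0.012  -0.0992]
0.025 9765 [ 0.0265 -0.     -0.0918] [ 0.025  -0.012  -0.1012]
0.035 1317 [ 0.0382  0.0097 -0.0742] [ 0.035  -0.012  -0.0833]
0.045 166 [ 0.0501 -0.0012  0.0017] [ 0.0451 -0.0024 -0.    ]
0.055 178 [ 0.0601 -0.0012  0.0019] [ 0.0551 -0.0028  0.0001]
0.065 205 [ 0.0699 -0.0015  0.0019] [ 0.0651 -0.0028 -0.0002]
0.075 136 [ 0.0781 -0.0013  0.0023] [ 0.0751 -0.0027  0.0008]
0.095 696 [ 0.0981 -0.      0.0038] [ 0.0972 -0.012   0.0012]
end 0.0999877606231918
0.033 8517 ((539.3152465820312, -241.7201690673828), (124.62956237792969, 26.12099266052246), 76.45571899414062) 0.03625770345316892
0.06 7397 ((517.8035888671875, -236.60997009277344), (58.41654968261719, 57.401851654052734), 76.4583969116211) 0.06626524813682885
```

View pics/w2.png

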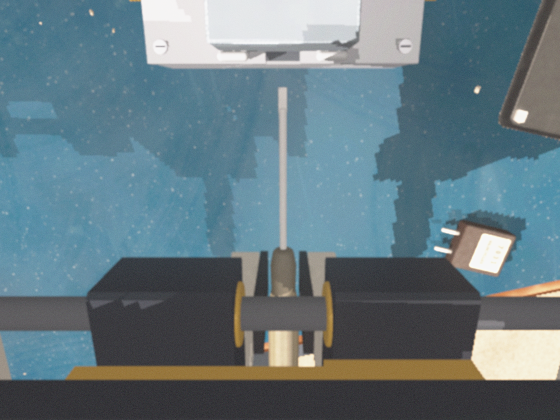

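The view shows the blade end at (283,90) in line with the middle of the block, midway between the screws at (161,45) and (405,45). The measured sideways error is under 1 mm. I'm going down to slot height and in by 28.5 mm.

move_arm(rows="0 0 0 0 0 0.02 0.005; 0 0 0 0 0 0.014 0.005; 0 0 0 0 0 0 0.005")

```text
t: 4.82
eef_pos: [0.4362, -0.2174, 0.0351]
ee_rot: [3.141, 0.003, -0.236]
force: [-0.0, 0.7, -0.6]
width: 0.0136
gripper_force: 50.0
```

move_arm(rows="0 0 0 0.01 0 0 0.005; 0 0 0 0.008 0 0 0.005; 0 0 0 0.0055 0 0 0.005; 0 0 0 0.005 0 0 0.005; 0 0 0 0 0 0 0.005")

```text
t: 5.45
eef_pos: [0.4651, -0.2247, 0.0361]
ee_rot: [3.142, -0.0, -0.237]
force: [-0.5, -0.8, -0.4]
width: 0.0139
gripper_force: 50.0
```

Inserted with no contact force. Now I'll prise gently.

move_arm(rows="0 0 0 0 0 -0.002 0.005; 0 0 0 0 0 -0.002 0.005; 0 0 0 0 0 -0.002 0.005; 0 0 0 0 0 -0.002 0.005; 0 0 0 0 0 -0.003 0.005; 0 0 0 0 0 0 0.005")

```text
t: 6.2
eef_pos: [0.4651, -0.2246, 0.0475]
ee_rot: [-3.142, -0.001, -0.237]
force: [0.3, 0.6, -1.2]
width: 0.014
gripper_force: 50.0
```

Run:
```python
from h import *
p,d,K,C,s=snap('scene','s2');print(s['eef_pos'],s['ee_rot'],s['force'],s['moment'])
cv2.imwrite('pics/s2c.png',cv2.resize(p[180:300,250:410],(800,600)))
```

```text
[ 0.46509042 -0.22462327  0.04752787] [-3.14152476e+00 -9.20009079e-04 -2.36682002e-01] [ 0.34489838  0.56890244 -1.20406225] [-0.02280414 -0.0132352  -0.03152223]
```

View pics/s2c.png

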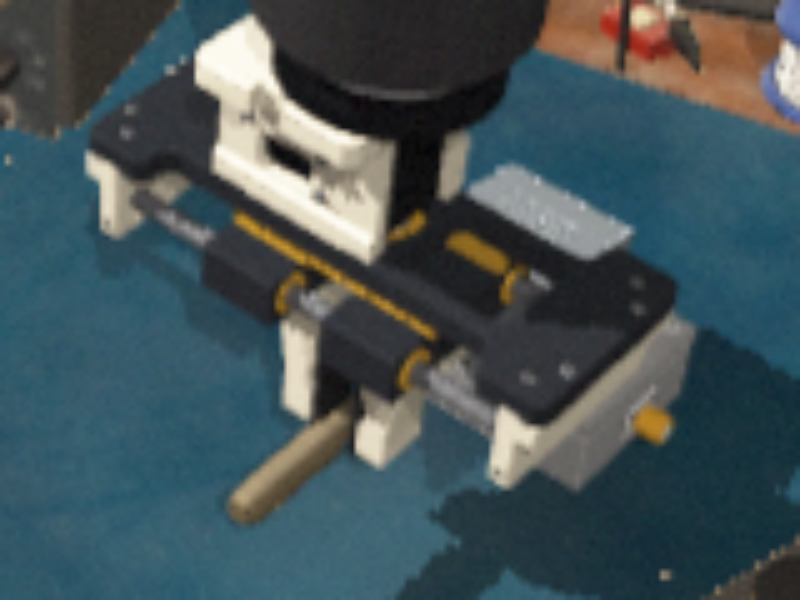

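The scene view is mostly blocked by the gripper, so I'll get the cover's tilt from the wrist depth.

```bash
cat >> h.py <<'E'
F=np.array([.5616,-.2471,0]);YAW=np.radians(76.46)
def tofil(P):
    c,s_=np.cos(YAW),np.sin(YAW);Rm=np.array([[c,s_,0],[-s_,c,0],[0,0,1]]);return (P-F)@Rm.T
def profile(n,name,xm=.012,ymax=.06):
    p,d,K,C,s=snap(n,name);Q=tofil(cloud(K,C,d));out=[]
    for y in np.arange(-.11,ymax,.008):
        k=(d>0)&(abs(Q[...,0])<.024)&(abs(Q[...,0])>xm)&(abs(Q[...,1]-y)<.004)&(Q[...,2]<.16)
        if k.sum()>5: out.append((round(y*1000),int(k.sum()),*(np.percentile(Q[k][:,2],[10,50,90])*1000).round(0)))
    return out,s
E
python3 - <<'E'
from h import *
for n in('wrist','top'):
    o,s=profile(n,n+'p1');print(n,o)
E
```

```text
wrist [(-6, 1317, np.float64(70.0), np.float64(71.0), np.float64(72.0)), (2, 2165, np.float64(71.0), np.float64(72.0), np.float64(73.0)), (10, 2112, np.float64(72.0), np.float64(73.0), np.float64(74.0)), (18, 2065, np.float64(73.0), np.float64(74.0), np.float64(75.0)), (26, 1534, np.float64(58.0), np.float64(75.0), np.float64(76.0)), (34, 763, np.float64(36.0), np.float64(43.0), np.float64(50.0)), (42, 598, np.float64(-1.0), np.float64(0.0), np.float64(1.0)), (50, 689, np.float64(-1.0), np.float64(0.0), np.float64(1.0)), (58, 5558, np.float64(1.0), np.float64(122.0), np.float64(129.0))]
top [(-110, 29, np.float64(-3.0), np.float64(-1.0), np.float64(1.0)), (-102, 26, np.float64(-2.0), np.float64(-0.0), np.float64(3.0)), (-94, 20, np.float64(-3.0), np.float64(-1.0), np.float64(1.0)), (-86, 13, np.float64(-2.0), np.float64(-0.0), np.float64(1.0)), (-78, 16, np.float64(-2.0), np.float64(-0.0), np.float64(2.0)), (-70, 10, np.float64(-2.0), np.float64(-0.0), np.float64(1.0))]
```

Tilt is about 0.15 rad, so the clips have let go. I'm lifting on along the arc.

move_arm(rows="0 0 0 0.0025 0 -0.009 0.005; 0 0 0 0.003 0 -0.009 0.005; 0 0 0 0.005 0 -0.008 0.005; 0 0 0 0.008 0 -0.0075 0.005; 0 0 0 0 0 0 0.005")

```text
t: 6.98
eef_pos: [0.484, -0.2291, 0.0813]
ee_rot: [-3.141, -0.002, -0.237]
force: [-0.9, -0.3, -0.7]
width: 0.0138
gripper_force: 50.0
```

Run:
```python
from h import *
o,s=profile('wrist','wp2');print(s['eef_pos'],s['force'],[tuple(map(int,a)) for a in o])
```

```text
[ 0.48404583 -0.22913305  0.08133373] [-0.88567693 -0.25592546 -0.6921852 ] [(-30, 1010, 78, 81, 83), (-22, 1442, 84, 88, 91), (-14, 1600, 92, 95, 98), (-6, 1877, 99, 101, 102), (2, 1573, 91, 94, 98), (10, 1328, 83, 86, 89), (18, 483, 36, 37, 84), (26, 727, 35, 36, 37), (34, 541, 36, 38, 43), (42, 3313, 145, 153, 159), (50, 470, -1, 0, 1), (58, 462, -1, 0, 1)]
```

move_arm(rows="0 0 0 0.01 0 -0.0065 0.005; 0 0 0 0.012 0 -0.0055 0.005; 0 0 0 0.01 0 -0.004 0.005; 0 0 0 0.01 0 -0.003 0.005; 0 0 0 0.006 0 -0.001 0.005; 0 0 0 0 0 0 0.005; 0 0 0 0 0 0 0.005")

```text
t: 7.9
eef_pos: [0.5289, -0.2401, 0.1003]
ee_rot: [-3.142, 0.001, -0.237]
force: [-0.4, -0.0, -0.2]
width: 0.014
gripper_force: 50.0
```

Run:
```python
from h import *
for n in('wrist','top'):
    o,s=profile(n,n+'p3');print(s['eef_pos'],s['force'],[tuple(map(int,a)) for a in o])
```

```text
[ 0.52890838 -0.24010192  0.10028408] [-0.40319359 -0.01848094 -0.20751305] [(-94, 414, 20, 21, 22), (-86, 695, 19, 20, 21), (-78, 676, 18, 19, 20), (-70, 627, 17, 18, 19), (-62, 610, 15, 16, 17), (-54, 567, 14, 15, 16), (-46, 556, 13, 14, 15), (-38, 671, 15, 35, 41), (-30, 609, 36, 37, 41), (-22, 608, 35, 36, 37), (-14, 588, 35, 36, 37), (-6, 587, 35, 36, 37), (2, 488, 35, 36, 55), (10, 462, 35, 36, 37), (18, 1318, 36, 101, 125), (26, 709, 35, 36, 114), (34, 416, 36, 37, 43), (50, 174, -1, 0, 1), (58, 339, -1, 0, 1)]
[ 0.52891998 -0.24007311  0.1003725 ] [-0.43332392  0.26011478 -1.16181342] [(34, 9, -2, 2, 20), (42, 20, -3, 0, 2), (50, 23, -3, -1, 2), (58, 23, -3, -1, 1)]
```

The cover is fully back: its inside floor shows at z = 14–21 mm for y = −46 to −94. I'll withdraw the driver and lay it down near where it came from.

move_arm(rows="0 0 0 -0.05 0 0 0.005; 0 0 0 -0.047 -0.02 0 0.005; 0 0 0 -0.03 -0.05 0 0.005; 0 0 0 0 -0.05 0.02 0.005; 0 0 0 0 -0.025 0.04 0.005; 0 0 0 0 0 0.02 0.005; 0 0 0 0 0 0.006 0.005; 0 0 0 0 0 0 0.005")

```text
t: 9.0
eef_pos: [0.4399, -0.0697, 0.0147]
ee_rot: [3.141, 0.0, -0.237]
force: [-0.1, -0.1, -0.5]
width: 0.0139
gripper_force: 50.0
```

move_arm(rows="0 0 0 0 0 0.003 0.005; 0 0 0 0 0 0.001 0.005; 0 0 0 0 0 0 0.005", squeeze=20)

```text
t: 9.38
eef_pos: [0.4401, -0.0696, 0.0108]
ee_rot: [-3.141, -0.001, -0.237]
force: [-0.3, -0.3, -0.6]
width: 0.0146
gripper_force: 20.0
```

move_arm(rows="0 0 0 0 0 0 0.02; 0 0 0 0 0 0 0.03; 0 0 0 0 0 0 0.045; 0 0 0 0 0 0 0.045; 0 0 0 0 0 -0.02 0.045; 0 0 0 0 0 -0.05 0.045; 0 0 0 0 0 -0.05 0.045; 0 0 0 0 0 -0.03 0.045")

```text
t: 10.38
eef_pos: [0.4406, -0.0693, 0.1631]
ee_rot: [-3.14, -0.003, -0.237]
force: [1.2, -0.3, -1.5]
width: 0.0451
gripper_force: 0.0
```

Run:
```python
from h import *
p,d,K,C,s=snap('wrist','w4');print(s['t'],s['q'],s['eef_pos'],s['ee_rot'])
P=cloud(K,C,d);m=(P[...,2]>.004)&(P[...,2]<.02)&(d>0)
n,l,st,c=cv2.connectedComponentsWithStats(m.astype(np.uint8))
for i in range(1,n):
    if st[i,4]>150:
        q=P[l==i];r=cv2.minAreaRect((q[:,:2]*1000).astype(np.float32));print(st[i],r,q[:,2].max())
p,d,K,C,s=snap('top','t4');Q=tofil(cloud(K,C,d))
k=(d>0)&(Q[...,2]>.05)&(Q[...,2]<.066)&(np.hypot(Q[...,0],Q[...,1])<.03)
print(k.sum(),Q[k].mean(0),Q[k].max(0),Q[k].min(0),np.median(Q[k][:,2]))
cv2.imwrite('pics/t4c.png',cv2.resize(p[120:290,220:400],(800,600)))
```

```text
10.375 [ 2.88725860e-01  3.72085165e-02 -5.76175861e-01  3.45024236e-04
 -9.54362951e-01  1.04535669e+00] [ 0.44060869 -0.06931845  0.16313259] [-3.14030738e+00 -2.77918814e-03 -2.36516519e-01]
[395   0 165  33 733] ((527.9465942382812, -236.0962371826172), (123.83786010742188, 21.125301361083984), 66.47438049316406) 0.01999387518720852
[ 13  74  28  65 455] ((556.0784912109375, 111.71804809570312), (7.698637962341309, 49.54319763183594), 85.65812683105469) 0.008399780516728017
[ 276   92   17  170 1556] ((450.2895202636719, -70.7652359008789), (13.913407325744629, 141.73667907714844), 76.83635711669922) 0.01581614133076431
[ 36 204  42  41 583] ((461.2659606933594, 121.80142211914062), (36.121585845947266, 19.252756118774414), 14.10071086883545) 0.019999678812759547
103 [-0.00051783  0.00125998  0.0590277 ] [0.01207276 0.01372158 0.06440601] [-0.01349964 -0.01093156  0.05060905] 0.05928626532550174
```

View pics/t4c.png

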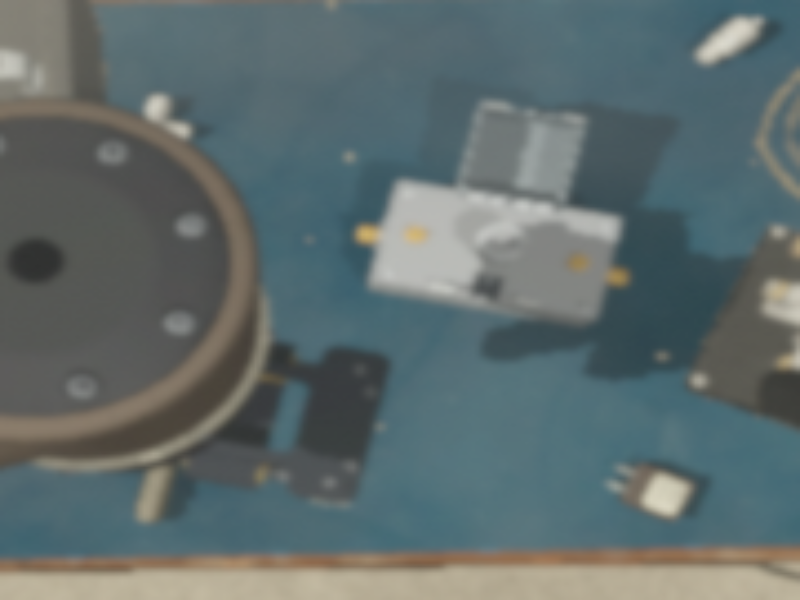

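The driver is lying on the desk, the cover is back and the cap is exposed at crop (497,235), with its top at about 59 mm. I'm moving over the cap for one close look.

move_arm(rows="0 0 0 0.04 0.036 0.005 0.06; 0 0 0 0.04 0.036 0.005 0.06; 0 0 0 0.04 0.036 0.005 0.06; 0 0 0 0.04 0.036 0.005 0.06; 0 0 0 0 0 0 0.06")

```text
t: 11.1
eef_pos: [0.5621, -0.2495, 0.1377]
ee_rot: [3.141, 0.003, -0.24]
force: [-1.0, 0.3, 0.1]
width: 0.0599
gripper_force: 0.0
```

Run:
```python
from h import *
p,d,K,C,s=snap('wrist','w5');print(s['t'],s['q'].round(3) if hasattr(s['q'],'round') else s['q'],s['eef_pos'],s['ee_rot'])
P=cloud(K,C,d);Q=tofil(P)
k=(d>0)&(Q[...,2]>.055)&(Q[...,2]<.064)&(np.hypot(Q[...,0],Q[...,1])<.025)
q=P[k];(c,r)=cv2.minEnclosingCircle((q[:,:2]*1000).astype(np.float32));print(k.sum(),c,r,np.median(q[:,2]),q.mean(0))
q=proj(K,C,[c[0]/1000,c[1]/1000,.059]);print(q)
T=R.from_euler('xyz',s['ee_rot']).as_matrix();print('tool delta',(np.array([c[0]/1000,c[1]/1000,.0535])-s['eef_pos'])@T)
```

```text
11.1 [-0.1    0.34  -0.251  0.    -0.983  1.431] [ 0.56210883 -0.24947925  0.13765877] [ 3.14098685  0.0033159  -0.23992223]
1304 (561.8160400390625, -247.48788452148438) 13.850427627563477 0.06010379463155377 [ 0.56293847 -0.24771673  0.05986018]
[281.85402007 222.05508107]
tool delta [-0.00047854 -0.00191574  0.08415968]
```

View pics/w5.png

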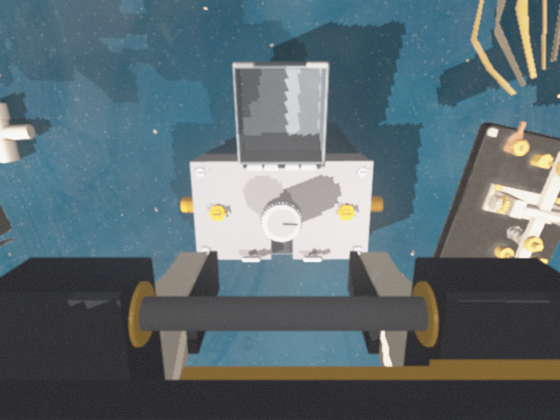

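The cap is centred at px (282,222), its index line points to image right, and its top is at 60 mm. The tool correction is (−0.5, −2) mm, so I'm descending and gripping.

move_arm(rows="0 0 0 -0.0005 -0.002 0.03 0.05; 0 0 0 0 0 0.03 0.045; 0 0 0 0 0 0.02 0.045; 0 0 0 0 0 0.004 0.045; 0 0 0 0 0 0 0.03; 0 0 0 0 0 0 0.02; 0 0 0 0 0 0 0.02; 0 0 0 0 0 0 0.02", squeeze=35)

```text
t: 12.15
eef_pos: [0.5614, -0.2477, 0.0579]
ee_rot: [3.139, -0.001, -0.237]
force: [-1.7, -15.2, -2.1]
width: 0.0248
gripper_force: 35.0
```

move_arm(rows="0 0 0 0 0 0 0.02; 0 0 0 0 0 0 0.02")

```text
t: 12.4
eef_pos: [0.5614, -0.2477, 0.0578]
ee_rot: [3.139, -0.001, -0.237]
force: [-1.9, -15.2, -1.5]
width: 0.0249
gripper_force: 35.0
```

The grip sits about 4 mm too high and has a 15 N side load, so I'm reopening, lowering, shifting by 1 mm and gripping again.

move_arm(rows="0 0 0 0 0 0 0.034; 0 0 0 0 0 0 0.034; 0 0 0 0 0.001 0.004 0.034; 0 0 0 0 0 0 0.034")

```text
t: 12.9
eef_pos: [0.5613, -0.2456, 0.0523]
ee_rot: [-3.141, 0.0, -0.237]
force: [-0.4, 0.3, -0.3]
width: 0.0343
gripper_force: 0.0
```

move_arm(rows="0 0 0 0 0 0 0.02; 0 0 0 0 0 0 0.02; 0 0 0 0 0 0 0.02; 0 0 0 0 0 0 0.02")

```text
t: 13.4
eef_pos: [0.5608, -0.2478, 0.0526]
ee_rot: [3.139, 0.001, -0.237]
force: [-2.3, -12.4, -1.4]
width: 0.0251
gripper_force: 35.0
```

move_arm(rows="0 0 0 0 0.0022 0 0.02; 0 0 0 0 0 0 0.02")

```text
t: 13.65
eef_pos: [0.5609, -0.248, 0.0526]
ee_rot: [3.142, 0.0, -0.237]
force: [-1.4, -2.6, -0.2]
width: 0.0249
gripper_force: 35.0
```

Run:
```python
from h import *
s=arm.get_state();print(s['eef_pos'],s['ee_rot'],s['force'],s['moment'],s['q'])
```

```text
[ 0.56085054 -0.24800909  0.05260676] [ 3.14154716e+00  1.65100740e-04 -2.36720458e-01] [-1.40737018 -2.59608768 -0.230917  ] [-0.57489756  0.26128612  0.0148928 ] [-9.82325481e-02  4.28950216e-01 -3.42628376e-01  3.10551780e-05
 -7.99387535e-01  1.43228677e+00]
```

move_arm(rows="0 0 10 0 0 0.0001 0.02; 0 0 10 0 0 0.0001 0.02; 0 0 10 0 0 0.0001 0.02; 0 0 10 0 0 0.0001 0.02; 0 0 10 0 0 0.0001 0.02; 0 0 10 0 0 0.0001 0.02; 0 0 10 0 0 0.0001 0.02; 0 0 10 0 0 0.0001 0.02")

```text
t: 14.65
eef_pos: [0.5609, -0.2481, 0.0517]
ee_rot: [3.141, -0.0, -1.638]
force: [-0.4, -1.8, -0.7]
width: 0.0254
gripper_force: 35.0
```

Run:
```python
from h import *
s=arm.get_state();print(s['eef_pos'],s['ee_rot'],s['force'],s['moment'],s['joint_efforts'])
```

```text
[ 0.56086867 -0.24807148  0.05173064] [ 3.14137875e+00 -3.19104411e-04 -1.63841186e+00] [-0.42790381 -1.75761827 -0.68846652] [-0.8314345   0.05727997  0.0324487 ] [  1.48797121 -56.86829925  22.7278018    4.75694597   0.09814914
   2.24335849]
```

move_arm(rows="0 0 10 0 0 0.0001 0.02; 0 0 10 0 0 0.0001 0.02; 0 0 10 0 0 0.0001 0.02; 0 0 4 0 0 0.0001 0.02; 0 0 4 0 0 0 0.02; 0 0 4 0 0 0.0001 0.02; 0 0 0 0 0 0 0.02")

```text
t: 15.52
eef_pos: [0.5609, -0.2481, 0.0512]
ee_rot: [-3.142, -0.0, -2.365]
force: [-1.4, -2.6, 0.6]
width: 0.0252
gripper_force: 35.0
```

```bash
cat > st.py <<'E'
from station import arm
import numpy as np
s=arm.get_state();print(s['t'],np.round(s['eef_pos'],4),s['ee_rot'][2],np.degrees(s['ee_rot'][2]),'M',s['moment'],'q6',s['q'][5],s['q'][0],s['joint_efforts'][5],s['force'])
E
python3 st.py
```

```text
15.525 [ 0.5609 -0.2481  0.0512] -2.3653796426771296 -135.52627047156227 M [-1.00174885  0.12174556 -0.02043871] q6 -0.6967242259542336 -0.09814483887969179 -0.5353633873164654 [-1.41895048 -2.58760395  0.635543  ]
```

move_arm(rows="0 0 4 0 0 0.00005 0.02; 0 0 4 0 0 0.00005 0.02; 0 0 4 0 0 0.00005 0.02; 0 0 4 0 0 0.00005 0.02; 0 0 4 0 0 0.00005 0.02; 0 0 0 0 0 0 0.02")

```text
t: 16.27
eef_pos: [0.5608, -0.2481, 0.051]
ee_rot: [-3.142, -0.0, -2.713]
force: [-1.4, -2.5, -0.3]
width: 0.0251
gripper_force: 35.0
```

```bash
python3 st.py
```

```text
16.275 [ 0.5608 -0.2481  0.051 ] -2.713233550576566 -155.45683128133243 M [-1.10056917  0.1997039  -0.07307995] q6 -1.0443965745188508 -0.0982392845086624 -0.5225983075797558 [-1.44366042 -2.46030776 -0.28644071]
```

move_arm(rows="0 0 4 0 0 0.00005 0.02; 0 0 4 0 0 0.00005 0.02; 0 0 4 0 0 0.00005 0.02; 0 0 0 0 0 0 0.02")

```text
t: 16.77
eef_pos: [0.5609, -0.2481, 0.0509]
ee_rot: [-3.141, -0.0, -2.922]
force: [-1.0, -2.9, 0.8]
width: 0.0249
gripper_force: 35.0
```

```bash
python3 st.py
```

```text
16.775 [ 0.5609 -0.2481  0.0509] -2.9219410480737453 -167.41489004065798 M [-1.16177008  0.22455251 -0.05349252] q6 -1.2530385256940633 -0.0982518431911554 -0.5154147930443287 [-1.04634024 -2.85117252  0.820555  ]
```

move_arm(rows="0 0 4 0 0 0.00005 0.02; 0 0 4 0 0 0.00005 0.02; 0 0 4 0 0 0.00005 0.02; 0 0 0 0 0 0 0.02")

```text
t: 17.27
eef_pos: [0.5608, -0.2481, 0.0507]
ee_rot: [-3.141, -0.0, -3.131]
force: [-1.2, -2.9, 1.0]
width: 0.0249
gripper_force: 35.0
```

```bash
python3 st.py
```

```text
17.275 [ 0.5608 -0.2481  0.0507] -3.131070841828275 -179.3971445932339 M [-1.26101456  0.33881917 -0.08069981] q6 -1.4620939259047558 -0.09829407629849224 -0.511366780847311 [-1.24992489 -2.88006733  1.0253919 ]
```

move_arm(rows="0 0 4 0 0 0.00005 0.02; 0 0 4 0 0 0.00005 0.02; 0 0 4 0 0 0.00005 0.02; 0 0 0 0 0 0 0.02")

```text
t: 17.77
eef_pos: [0.5609, -0.2481, 0.0506]
ee_rot: [-3.141, -0.0, 2.943]
force: [-2.4, -2.8, 1.7]
width: 0.025
gripper_force: 35.0
```

```bash
python3 st.py
```

```text
17.775 [ 0.5609 -0.2481  0.0506] 2.943396888034492 168.64421911631692 M [-1.29056686  0.45292125  0.24882406] q6 -1.6709699776672136 -0.09820831448722281 -0.7968597114086151 [-2.40810903 -2.83197956  1.7305135 ]
```

The moment jumped to 0.25 N m, so the cap seems to be at its stop. I'll confirm with one more small turn.

move_arm(rows="0 0 1 0 0 0 0.02; 0 0 0 0 0 0 0.02")

```text
t: 18.02
eef_pos: [0.5609, -0.2481, 0.0506]
ee_rot: [-3.141, -0.0, 2.924]
force: [-1.8, -3.0, 0.8]
width: 0.0246
gripper_force: 35.0
```

```bash
python3 st.py
```

```text
18.025 [ 0.5609 -0.2481  0.0506] 2.9238477052548317 167.52413345011254 M [-1.43854303  0.54804486  0.45575878] q6 -1.6905105248890928 -0.09821198915808936 -0.5621631257236004 [-1.76502063 -2.96819051  0.76245509]
```

The moment is rising at about 0.19 N m/deg, so it's a firm stop with no slip. That puts bottom at q6 ≈ −1.648. I'm backing off a quarter turn, which is about 92.8° from here because of the wind-up.

move_arm(rows="0 0 -4 0 0 0 0.02; 0 0 -8 0 0 -0.0001 0.02; 0 0 -8 0 0 -0.0001 0.02; 0 0 -8 0 0 -0.0001 0.02; 0 0 -8 0 0 -0.0001 0.02; 0 0 -8 0 0 -0.0001 0.02; 0 0 -8 0 0 -0.0001 0.02; 0 0 -8 0 0 -0.0001 0.02")

```text
t: 19.02
eef_pos: [0.5609, -0.248, 0.0513]
ee_rot: [-3.142, 0.0, -2.309]
force: [-2.1, -2.9, 1.8]
width: 0.0246
gripper_force: 35.0
```

move_arm(rows="0 0 -8 0 0 -0.0001 0.02; 0 0 -8 0 0 -0.0001 0.02; 0 0 -8 0 0 -0.0001 0.02; 0 0 -6 0 0 0 0.02; 0 0 -2.8 0 0 0 0.02; 0 0 0 0 0 0 0.02; 0 0 0 0 0 0 0.02")

```text
t: 19.9
eef_pos: [0.5609, -0.248, 0.0516]
ee_rot: [-3.142, 0.0, -1.742]
force: [-1.3, -3.4, 3.2]
width: 0.0248
gripper_force: 35.0
```

```bash
python3 st.py
python3 - <<'E'
from h import *
p,d,K,C,s=snap('top','t6');snap('wrist','w6')
q=proj(K,C,[.5616,-.2471,.059]);print(q)
P=cloud(K,C,d);Q=tofil(P)
for n,c in dict(loupe=(.46,.122),tee=(.65,-.065),crys=(.396,-.335),drv=(.44,-.069)).items():
    k=(np.hypot(P[...,0]-c[0],P[...,1]-c[1])<.05)&(P[...,2]>.005)&(P[...,2]<.04)&(d>0);print(n,k.sum(),P[k].mean(0).round(3) if k.any() else '')
a=cv2.resize(cv2.imread('pics/w6.png'),(440,330));b=cv2.resize(p[110:290,160:400],(440,330))
cv2.imwrite('pics/f6.png',np.hstack([a,b])[:, :880] if 0 else cv2.resize(np.hstack([a,b]),(800,300)))
E
```

```text
19.9 [ 0.5609 -0.248   0.0516] -1.7421189137936124 -99.81606117028929 M [-1.18873448  0.58003621  0.09071933] q6 -0.07300293662941869 -0.09827499863406489 -0.0234755506971851 [-1.30197373 -3.38437181  3.20548523]
[331.96347477 187.52145742]
loupe 0 
tee 1 [ 0.639 -0.101  0.005]
crys 168 [ 0.397 -0.331  0.011]
drv 152 [ 0.425 -0.066  0.012]
```

View pics/f6.png

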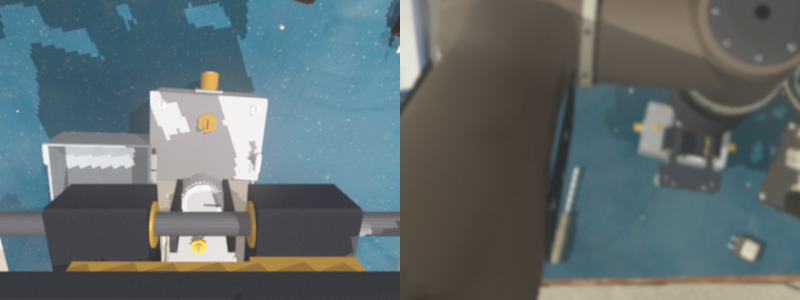

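The view shows the gripper still on the cap with the index line to the right, the cover back, and the driver on the desk. One last crop will compare the index line with the hand before and after, to rule out slip.

Run:
```python
import cv2,numpy as np
a=cv2.imread('pics/w5.png')[195:250,250:315];b=cv2.imread('pics/w6.png')[235:325,235:340]
cv2.imwrite('pics/cmp.png',np.hstack([cv2.resize(a,(400,400)),cv2.resize(b,(400,400))]))
```

```text
(no output)
```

View pics/cmp.png

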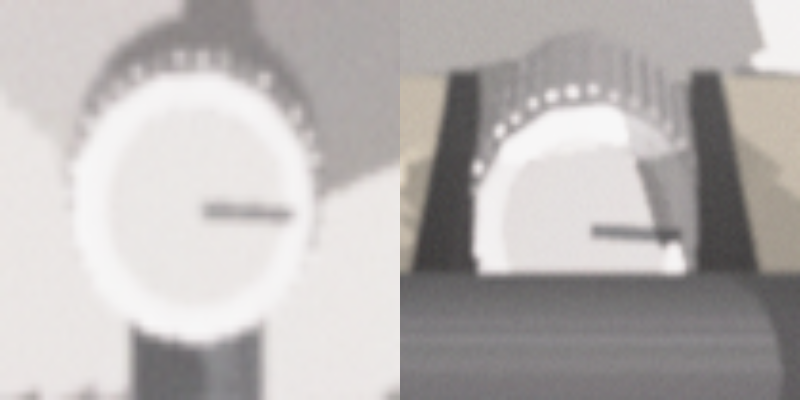

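The index line slopes about 3° below horizontal both before (205,210→293,214) and after (592,231→680,236), so the cap hasn't slipped in the grip. I'm handing the job in.

```bash
python3 -c "
from station import arm
print(arm.job_done())"
```

```text
the job is handed in; nothing more can be done
None
```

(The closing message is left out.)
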